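Pack the bowl-finishing caddy

TASK

Gather the bowl-finishing kit into the plywood caddy on the workshop bench: stand the oil bottle (white cap, paper label) in the small round well, the yellow-lidded wax tin in the large round well and the blue-lidded paste jar in the square well, and lay the cork sanding block flat in the oblong well, each down on the floor of its well. Keep the oil bottle, tin and jar upright all the way, and leave the look-alikes (the black-capped bottle and the pale wood offcut) where they are.

Things in the scene. Friction and masses are not known exactly. Their poses are not given: they have to be found in the camera images.
- oil_bottle: finishing oil: amber glass bottle with a WHITE cap and a paper label round the body. Straight body 44 mm in diameter up to 60 mm, shoulder up to 70 mm, cap 25 mm in diameter from 70 to 84 mm (full height 84 mm). About 0.11 to 0.22 kg. Stands upright on the bench (z = 0); origin at the centre of the underside, z up along the bottle.
- wax_tin: wax tin: low round brass tin with a yellow lid, 63 mm in diameter at the lid (62 mm below it), 45 mm high, about 0.1 to 0.21 kg. Stands on the bench; origin at the centre of the underside, z up.
- paste_jar: polishing-paste jar: white round jar with a blue lid of the same width, 54 mm in diameter, 60 mm high, about 0.1 to 0.2 kg. Stands on the bench; origin at the centre of the underside, z up.
- cork_block: sanding block of speckled brown cork, 80 mm long (x), 42 mm wide (y), 40 mm high (z), about 0.035 to 0.07 kg. Lies flat on the bench; origin at the centre of the underside.
- cleaner_bottle: look-alike, to be left alone: amber glass bottle of exactly the oil bottle's shape and size but with a BLACK cap and no label. Stands on the bench among the kit; origin at the centre of the underside.
- wood_offcut: look-alike, to be left alone: offcut of pale planed wood of exactly the cork block's size (80 x 42 x 40 mm). Lies on the bench among the kit; origin at the centre of the underside. The six loose things stand in a rough row between robot and caddy, in a changing order, at least 100 mm apart centre to centre; thin flat bystanders up to 7 mm high lie between some.
- small_round_well: the smaller round well, dark wood with a grey lining, 64 mm inside diameter; for the oil bottle. Fixed in the caddy. Origin: centre of its underside, z up; floor 3 mm and top edge 12 mm above the origin; wall 5 mm thick. All four wells stand in a row in a low plywood caddy (462 x 156 mm, rim 14 mm above the bench).
- large_round_well: the larger round well, dark wood with a grey lining, 86 mm inside diameter; for the wax tin. Fixed in the caddy. Origin: centre of its underside, z up; floor 3 mm and top edge 12 mm above the origin; wall 5 mm thick. Wells are 110 mm apart, centre to centre, in a changing order.
- square_well: the square well, dark wood with a grey lining, 74 x 74 mm inside; for the paste jar. Fixed in the caddy. Origin: centre of its underside, z up; floor 3 mm and top edge 12 mm above the origin; wall 5 mm thick. All four wells have the same yaw: x across the row, y along it.
- oblong_well: the oblong well, dark wood with a grey lining, 106 mm (its x) by 68 mm (its y) inside; for the cork block, lying flat with its length along the well's. Fixed in the caddy. Origin: centre of its underside, z up; floor 3 mm and top edge 12 mm above the origin; wall 5 mm thick. 
Mind the look-alikes: they are no part of the job. What is shaped like the cork_block but pink or red is not meant.

How it is judged:
By the outcome, as a careful person would: the job done as asked, in the order asked, and still so for the second after the job is handed in, with the robot touching nothing.
It also fails if it takes over 93 s, if anything falls off the work surface, if the arm or the gripper's body presses on something with over 40 N, if the wrist force passes 120 N, or if a joint passes its speed limit or range.

ROBOT

A 6-joint arm with a two-finger parallel gripper is mounted at the origin on the work surface. World frame = base frame: x ahead of the robot, y to its left, z up, the work surface at z = 0. Lengths are in mm, angles in rad, forces in N, time in s.
With the tool pointing down it reaches from about 325 to 850 mm from the base axis. Payload 15.5 kg.
Tool frame: the origin (TCP) lies midway between the tips of the shut fingers; the grasp point (between the pads) lies 19 mm behind it (manip.tcp_to_grasp is the z of the grasp point in the tool frame, in mm); z points along the fingers, y is the line along which they close (so a half turn about z gives the same grasp; the last joint's range is limited). The gripper opens to 91 mm and grips with 3 to 60 N. Pads are 32 mm wide; open, the fingers measure 118 mm over their backs; the gripper's body (76 mm by 178 mm) begins 60 mm behind the grasp point.
Start: joints at [-1.383, 0.494, 1.345, -0, 1.302, -0.096], TCP at [174.405, -600.174, 213.915] pointing down, gripper open.
Joint ranges: [-2.91, 2.91], [-0.82, 2.16], [0.22, 2.67], [-1.22, 4.37], [0.12, 2.79], [-3.08, 3.08]. Speed limits (rad/s): [1.89, 1.89, 2.57, 3.01, 3.01, 3.01].

INTERFACE

Orientations are given as a unit quaternion [x, y, z, w].
In Python, from plant import manip gives the robot as it stands. The module is installed in compiled form; this text tells all that it offers.
- The arm moves only by the shell command python3 -m creep 'ROWS' [OPENING] [FORCE]. ROWS is JSON, a list of rows, each an object of numbers: "x", "y", "z": the shift along the tool's x, y, z in cm; "wx", "wy", "wz": the turn, a rotation vector about the tool's x, y, z in degrees. In form: [{"x": .., "y": .., "z": .., "wx": .., "wy": .., "wz": ..}, ...]. A call has 1 to 10 rows; each row shifts and turns the commanded pose from where the row before left it, along the tool's axes as they then stand; what a row does not reach is not made up. A row lasts 1/10 s, in which the tool goes at most 50 mm and 8.59 degrees, less where a joint would pass 70% of its speed; a pose out of reach is approached as far as the arm can. A call with a gripper value outside its range is refused whole. OPENING is the finger opening in cm, from 0 to 9.12, set as the call begins (- or left out, the last holds). The fingers move at their own pace and stop on an object; FORCE is the grip in N (left out, the last holds). Time passes only in rows, so rows that do not move let the fingers close. It gives the time, the measured TCP pose, the force, the opening and the grip force at its end, in the units of the state.
- manip.observe(): the state, without advancing time (a new reading comes with each control period).
- manip.camera(name): name is "scene" or "top" or "wrist"; returns a dict with "pixels" (480x640x3 uint8, red, green, blue), "fx", "fy", "cx", "cy" (pixels), "R" (3x3) and "t" (3): a world point X has camera coordinates R X + t. Camera axes: x right, y down, z forward; pixel columns grow to the right and rows downward; lengths in mm; the calibration is good to about 2 mm. The wrist camera is an equidistant fisheye: a pixel r from the principal point sees the ray r / f radians off the axis. A picture is of the moment at which its call begins. There is no depth.
- manip.job_done(): hands the job in; it is judged then, once.
Trained networks look in the newest picture that a camera, given by its name, has taken for a name from the list of things; names that differ only in an ending like _2 or _b are one class to them, and where a whole thing is asked for, a point or a joint stands for the part that bears it (a point fixed in the world has none). Each returns a list of dicts, best first, with "confidence" (0 to 1); they miss things now and then, are a little off and sometimes report something else, mostly with a low value. They report only what shows in the picture. A call takes as long as a camera call. They do not tell look-alikes from the thing itself.
- manip.look_for(camera, name): "point" ([column, row] in pixels, amid what is visible of it).
- manip.trace(camera, name): "region" (480x640 bool, what is visible of it) and "point" ([column, row] in pixels, amid what is visible of it).
- manip.spot_point(camera, name): "point" ([column, row] in pixels: a listed point, or the origin of a listed thing).
The state is a dict: "t": time; "qpos": joint angles; "qd": joint speeds; "tau": joint torques, N m; "eef_pos": TCP position; "ee_rot": TCP orientation; "contact_force": force on the tool from outside, world axes, zero at the start; "ft_torque": the same for the moment, N m; "opening": finger opening in mm; "grip_force": force on a finger pad.
Only numpy, scipy, OpenCV 4.12 (cv2) and the standard library are available. Lean on these libraries where they do the work, as an engineer would, in place of code of your own. Each camera call takes 0.05 s, during which the arm holds its last target. There are 200 camera calls.

## Working session

There is one attempt and no reset: what is moved stays moved. The work goes in short steps, Python scripts to look and compute and a shell command to move; the robot and the scene stay as the last step left them, time stands still between calls to the robot, and variables do not carry over. Pictures are saved under pics/ and viewed, at most 14 in all, crops included, and the job is handed in when it is done.

```bash
mkdir -p pics; python3 - <<'E'
from plant import manip
import cv2,numpy as np
for n in ("scene","top"):
    c=manip.camera(n); cv2.imwrite(f"pics/{n}0.png",c["pixels"][:,:,::-1])
    print(n,c["fx"],c["fy"],c["cx"],c["cy"],np.round(c["R"],4).tolist(),np.round(c["t"],1).tolist())
    for k in "oil_bottle wax_tin paste_jar cork_block cleaner_bottle wood_offcut small_round_well large_round_well square_well oblong_well".split():
        print(k,[(np.round(d["point"],1).tolist(),round(d["confidence"],2)) for d in manip.spot_point(n,k)][:4])
s=manip.observe();print(s, manip.tcp_to_grasp)
E
```

```text
scene 479.49258522037417 479.49258522037417 323.2285121853285 239.48126088292503 [[0.7697, 0.6383, -0.0091], [0.5467, -0.6664, -0.507], [-0.3297, 0.3853, -0.8619]] [-377.9, -229.2, 1317.9]
oil_bottle [([397.6, 158.4], 0.61)]
wax_tin [([286.6, 277.7], 0.81)]
paste_jar [([253.0, 312.0], 0.81), ([350.6, 307.7], 0.35)]
cork_block [([336.6, 234.8], 0.96), ([300.3, 190.8], 0.91), ([381.7, 193.4], 0.64), ([343.0, 140.7], 0.63)]
cleaner_bottle [([199.6, 375.2], 0.87)]
wood_offcut [([381.7, 190.4], 0.72), ([257.4, 311.6], 0.65)]
small_round_well [([404.6, 244.1], 0.7), ([321.6, 346.1], 0.61)]
large_round_well [([319.4, 348.8], 0.83)]
square_well [([379.4, 271.5], 0.82)]
oblong_well [([348.2, 309.8], 0.82)]
top 459.7198679628344 459.7198679628344 320.26041925995264 235.2579592790789 [[-0.0233, -0.9997, 0.0022], [-0.988, 0.0227, -0.1526], [0.1525, -0.0058, -0.9883]] [-7.1, 504.5, 820.1]
oil_bottle [([118.2, 272.6], 0.63)]
wax_tin [([360.2, 255.5], 0.77), ([399.9, 177.2], 0.56)]
paste_jar [([421.0, 256.4], 0.66)]
cork_block [([273.2, 247.9], 0.95), ([256.6, 330.1], 0.73), ([143.8, 354.7], 0.63),
[... 302 characters left out ...]
.75)]
{'t': 1.1, 'qpos': array([-1.38350719e+00,  4.93629027e-01,  1.34548424e+00, -1.58540373e-05,
        1.30247012e+00, -9.55003947e-02]), 'qd': array([ 0.00020417, -0.00028268, -0.00115802,  0.00194816, -0.00053038,
       -0.00050257]), 'tau': array([-1.09947225e-03, -8.78716564e+01, -3.82260633e+01,  7.06691667e-02,
        4.36799903e-02,  6.61433523e-05]), 'eef_pos': array([ 174.39830716, -600.19469063,  213.90225686]), 'ee_rot': array([ 9.90020107e-01,  1.40926178e-01, -7.42259528e-06,  4.98249879e-06]), 'contact_force': array([ 0.32198085, -0.89657893,  0.31539502]), 'ft_torque': array([ 0.02737116,  0.01697592, -0.00527456]), 'grip_force': 0.0, 'opening': 91.44851600427589} -18.8
```

View pics/top0.png

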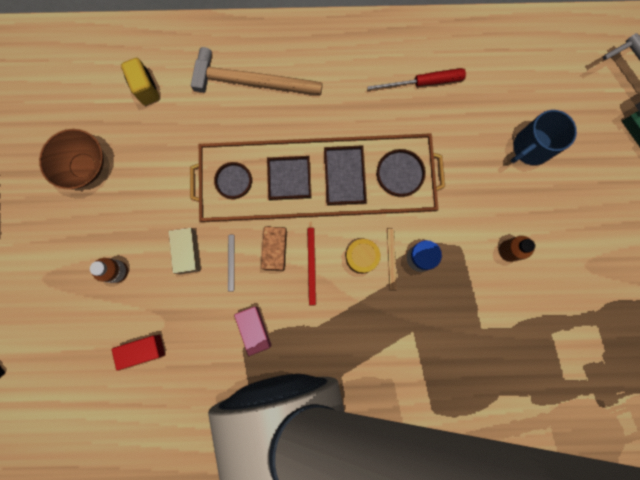

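View pics/scene0.png

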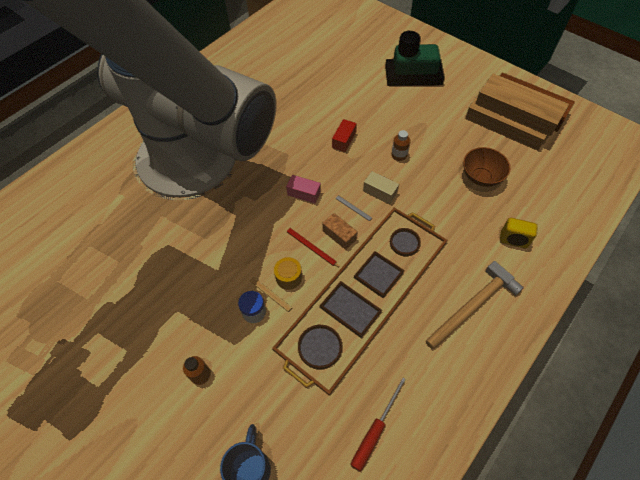

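Top view candidates: bottles at (110,270), white cap with label, so the oil bottle; and (517,248), black cap, so the cleaner, left alone. Blocks at (273,248), speckled brown, so the cork; (184,250), pale, so the offcut; the pink (252,330) and red (137,352) blocks are not meant. The tin is at (363,256) and the jar at (425,255). The wells are at (233,181) small round, (289,178) square, (345,175) oblong and (401,173) large round.

```bash
cat > fit.py <<'E'
from plant import manip
import cv2,numpy as np
from scipy.optimize import minimize
a=np.linspace(0,2*np.pi,40,endpoint=False); C=np.c_[np.cos(a),np.sin(a)]
def cyl(*rz): return np.vstack([np.c_[r*C,np.full(40,z)] for r,z in rz])
def box(l,w,z0,z1): return np.array([[x,y,z] for x in(-l/2,l/2) for y in(-w/2,w/2) for z in(z0,z1)])
Zc=12
S=dict(oil_bottle=cyl((22,0),(22,60),(12.5,70),(12.5,84)),wax_tin=cyl((31,0),(31.5,45)),paste_jar=cyl((27,0),(27,60)),cork_block=box(80,42,0,40),
 wood_offcut=box(80,42,0,40),small_round_well=cyl((37,15)),large_round_well=cyl((48,15)),square_well=box(84,84,15,15),oblong_well=box(116,78,15,15))
def proj(c,X):
    p=X@np.asarray(c["R"]).T+c["t"]; return np.c_[p[:,0]/p[:,2]*c["fx"]+c["cx"],p[:,1]/p[:,2]*c["fy"]+c["cy"]]
def back(c,px,z):
    d=np.array([(px[0]-c["cx"])/c["fx"],(px[1]-c["cy"])/c["fy"],1]);R=np.asarray(c["R"]);o=-R.T@c["t"];d=R.T@d
    return (o+d*(z-o[2])/d[2])[:2]
def mask(c,X,k=8):  # cropped soft silhouette
    m=np.zeros((480,640),np.uint8); h=cv2.convexHull(proj(c,X).astype(np.float32))
    cv2.fillConvexPoly(m,np.round(h*16).astype(np.int32),255,cv2.LINE_AA,4); return m/255.
def place(n,p):
    X=S[n].copy();co,si=np.cos(p[2]),np.sin(p[2]);X[:,:2]=X[:,:2]@np.array([[co,si],[-si,co]])+p[:2];return X
def fit(n,obs,p0,yaw=False):
    def cost(q):
        p=[q[0],q[1],q[2]/50 if yaw else p0[2]];s=0
        for c,r in obs:
            m=mask(c,place(n,p)); s+=1-np.minimum(m,r).sum()/np.maximum(m,r).sum()
        return s/len(obs)
    q0=np.array([p0[0],p0[1],p0[2]*50][:3 if yaw else 2])
    r=minimize(cost,q0,method="Nelder-Mead",options=dict(initial_simplex=np.vstack([q0]+[q0+8*e for e in np.eye(len(q0))]),xatol=.1,fatol=1e-4))
    q=r.x; return [round(q[0],1),round(q[1],1),round(q[2]/50,3) if yaw else p0[2]],round(r.fun,3)
E
python3 - <<'E'
from fit import *
px=dict(oil_bottle=(110,270),wax_tin=(363,256),paste_jar=(425,255),cork_block=(273,248),wood_offcut=(184,250),small_round_well=(233,181),square_well=(289,178),oblong_well=(345,175),large_round_well=(401,173))
cams={n:manip.camera(n) for n in("top","scene")}
big=[]
for n,p in px.items():
    c=cams["top"];h=S[n][:,2].max();P=back(c,p,h/2);z=np.array([[*P,h/2]])
    per={}
    for cn,c in cams.items():
        t=proj(c,z)[0]; ds=[d for d in manip.trace(cn,n) if np.hypot(*(np.array(d["point"])-t))<20]
        if ds: per[cn]=(c,ds[0]["region"].astype(float))
    y=n in("cork_block","wood_offcut","oblong_well","square_well")
    print(n,np.round(P),{k:fit(n,[o],[*P,0.0],y) for k,o in per.items()},"both",fit(n,list(per.values()),[*P,0.0],y) if per else None)
im=cams["scene"]["pixels"][:,:,::-1];tm=cams["top"]["pixels"][:,:,::-1]
row=lambda l:np.hstack([cv2.resize(i[y-30:y+30,x-30:x+30],(260,260),interpolation=cv2.INTER_CUBIC) for i,x,y in l])
cv2.imwrite("pics/crop1.png",np.vstack([row([(im,401,146),(im,196,369),(im,288,272)]),row([(im,251,304),(im,340,230),(im,381,187)])]))
E
```

```text
oil_bottle [448. 369.] {'top': ([np.float64(447.5), np.float64(373.5), 0.0], np.float64(0.096)), 'scene': ([np.float64(449.8), np.float64(374.5), 0.0], np.float64(0.209))} both ([np.float64(448.6), np.float64(374.4), 0.0], np.float64(0.156))
wax_tin [465. -99.] {'top': ([np.float64(464.3), np.float64(-96.6), 0.0], np.float64(0.064)), 'scene': ([np.float64(465.0), np.float64(-96.4), 0.0], np.float64(0.097))} both ([np.float64(464.6), np.float64(-96.6), 0.0], np.float64(0.081))
paste_jar [ 464. -214.] {'top': ([np.float64(461.8), np.float64(-212.3), 0.0], np.float64(0.089)), 'scene': ([np.float64(463.0), np.float64(-210.2), 0.0], np.float64(0.097))} both ([np.float64(461.5), np.float64(-210.8), 0.0], np.float64(0.099))
cork_block [485.  71.] {'top': ([np.float64(482.0), np.float64(69.3), np.float64(-0.051)], np.float64(0.098)), 'scene': ([np.float64(482.3), np.float64(70.5), np.float64(-0.164)], np.float64(0.169))} both ([np.float64(482.0), np.float64(69.0), np.float64(-0.077)], np.float64(0.14))
wood_offcut [485. 240.] {'top': ([np.float64(482.6), np.float64(238.8), np.float64(0.132)]
[... 483 characters left out ...]
64(623.4), np.float64(40.8), np.float64(0.026)], np.float64(0.049)), 'scene': ([np.float64(625.8), np.float64(39.8), np.float64(0.02)], np.float64(0.035))} both ([np.float64(624.8), np.float64(40.1), np.float64(0.016)], np.float64(0.054))
oblong_well [628. -71.] {'top': ([np.float64(626.9), np.float64(-70.2), np.float64(0.028)], np.float64(0.043)), 'scene': ([np.float64(628.2), np.float64(-70.5), np.float64(0.022)], np.float64(0.032))} both ([np.float64(627.7), np.float64(-70.3), np.float64(0.021)], np.float64(0.042))
large_round_well [ 630. -182.] {'top': ([np.float64(628.8), np.float64(-180.2), 0.0], np.float64(0.049))} both ([np.float64(628.8), np.float64(-180.2), 0.0], np.float64(0.049))
```

View pics/crop1.png

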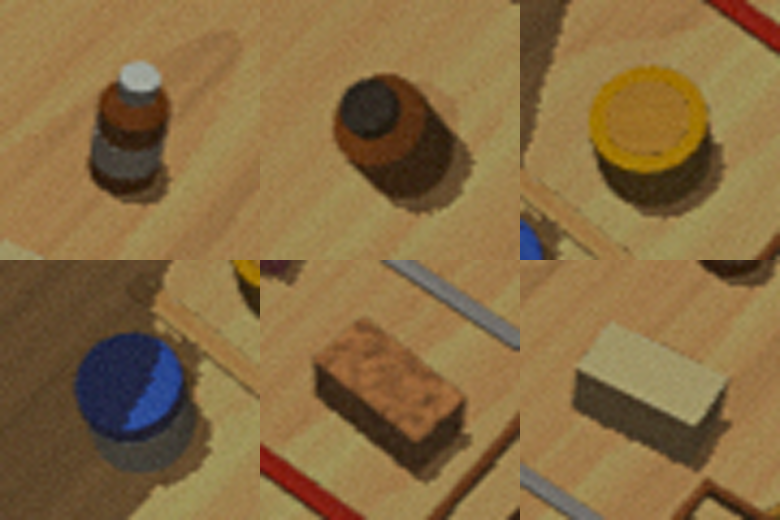

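Confirmed: the white-capped, labelled bottle and the speckled cork are the ones to take; the black-capped bottle and pale wood stay. Moving to the oil bottle first.

```bash
python3 -m creep '[{"z":3,"wz":8.1},{"z":3,"wz":8.1},{"x":2,"y":-3.6},{"x":2,"y":-3.6},{"x":2,"y":-3.6},{"x":2,"y":-3.6},{"x":2,"y":-3.6},{"x":2,"y":-3.6},{"x":2,"y":-3.6},{"x":2,"y":-3.6}]' 9.1 25
```

```text
invalid input
```

```bash
python3 -m creep '[{"x":0,"y":0,"z":3,"wx":0,"wy":0,"wz":8.1},{"x":0,"y":0,"z":3,"wx":0,"wy":0,"wz":8.1},{"x":2,"y":-3.6,"z":0,"wx":0,"wy":0,"wz":0},{"x":2,"y":-3.6,"z":0,"wx":0,"wy":0,"wz":0},{"x":2,"y":-3.6,"z":0,"wx":0,"wy":0,"wz":0},{"x":2,"y":-3.6,"z":0,"wx":0,"wy":0,"wz":0},{"x":2,"y":-3.6,"z":0,"wx":0,"wy":0,"wz":0},{"x":2,"y":-3.6,"z":0,"wx":0,"wy":0,"wz":0},{"x":2,"y":-3.6,"z":0,"wx":0,"wy":0,"wz":0},{"x":2,"y":-3.6,"z":0,"wx":0,"wy":0,"wz":0}]' 9.1 25
```

```text
t: 3.1
eef_pos: [335.0, -310.8, 154.1]
ee_rot: [1.0, -0.0, 0.0, 0.0]
contact_force: [1.2, 0.3, -0.4]
opening: 90.9
grip_force: 0.0
```

```bash
python3 -m creep '[{"x":2,"y":-4.2,"z":0,"wx":0,"wy":0,"wz":0},{"x":2,"y":-4.2,"z":0,"wx":0,"wy":0,"wz":0},{"x":2,"y":-4.2,"z":0,"wx":0,"wy":0,"wz":0},{"x":2,"y":-4.2,"z":0,"wx":0,"wy":0,"wz":0},{"x":2,"y":-4.2,"z":0,"wx":0,"wy":0,"wz":0},{"x":0,"y":-4.2,"z":0,"wx":0,"wy":0,"wz":0},{"x":0,"y":-4.2,"z":0,"wx":0,"wy":0,"wz":0},{"x":0,"y":-4.2,"z":0,"wx":0,"wy":0,"wz":0},{"x":0,"y":-4.2,"z":0,"wx":0,"wy":0,"wz":0},{"x":0,"y":-4.2,"z":0,"wx":0,"wy":0,"wz":0}]' && python3 -m creep '[{"x":0.2,"y":-4.4,"z":0,"wx":0,"wy":0,"wz":0},{"x":0.2,"y":-4.4,"z":0,"wx":0,"wy":0,"wz":0},{"x":0.2,"y":-4.4,"z":0,"wx":0,"wy":0,"wz":0},{"x":0.2,"y":-4.4,"z":0,"wx":0,"wy":0,"wz":0},{"x":0.2,"y":-4.4,"z":0,"wx":0,"wy":0,"wz":0},{"x":0.35,"y":-4.4,"z":0,"wx":0,"wy":0,"wz":0},{"x":0,"y":0,"z":0,"wx":0,"wy":0,"wz":0}]'
```

```text
t: 4.1
eef_pos: [434.2, 109.6, 154.1]
ee_rot: [1.0, 0.0, 0.0, -0.0]
contact_force: [0.3, -1.0, -0.2]
opening: 91.0
grip_force: 0.0
t: 4.8
eef_pos: [448.2, 376.7, 154.0]
ee_rot: [1.0, 0.002, 0.001, -0.001]
contact_force: [0.7, -0.1, 0.1]
opening: 91.2
grip_force: 0.0
```

```bash
python3 -m creep '[{"x":0,"y":0.2,"z":3,"wx":0,"wy":0,"wz":0},{"x":0,"y":0,"z":3,"wx":0,"wy":0,"wz":0},{"x":0,"y":0,"z":2.5,"wx":0,"wy":0,"wz":0},{"x":0,"y":0,"z":2.4,"wx":0,"wy":0,"wz":0},{"x":0,"y":0,"z":1.5,"wx":0,"wy":0,"wz":0},{"x":0,"y":0,"z":0.5,"wx":0,"wy":0,"wz":0}]' && python3 -m creep '[{"x":0,"y":0,"z":0,"wx":0,"wy":0,"wz":0},{"x":0,"y":0,"z":0,"wx":0,"wy":0,"wz":0},{"x":0,"y":0,"z":0,"wx":0,"wy":0,"wz":0},{"x":0,"y":0,"z":0,"wx":0,"wy":0,"wz":0},{"x":0,"y":0,"z":0,"wx":0,"wy":0,"wz":0},{"x":0,"y":0,"z":0,"wx":0,"wy":0,"wz":0},{"x":0,"y":0,"z":0,"wx":0,"wy":0,"wz":0},{"x":0,"y":0,"z":0,"wx":0,"wy":0,"wz":0}]' 3.8 25
```

```text
t: 5.4
eef_pos: [447.2, 369.0, 23.5]
ee_rot: [1.0, -0.0, -0.001, 0.001]
contact_force: [0.0, 0.1, -0.3]
opening: 91.3
grip_force: 0.0
t: 6.2
eef_pos: [448.0, 370.1, 25.2]
ee_rot: [1.0, 0.0, 0.0, -0.0]
contact_force: [-1.4, 1.8, 5.6]
opening: 43.4
grip_force: 25.0
```

```bash
python3 -m creep '[{"x":0,"y":0,"z":-1,"wx":0,"wy":0,"wz":0},{"x":0,"y":0,"z":-2,"wx":0,"wy":0,"wz":0},{"x":0,"y":0,"z":-3,"wx":0,"wy":0,"wz":0},{"x":0,"y":0,"z":-2,"wx":0,"wy":0,"wz":0},{"x":1,"y":1.2,"z":-1,"wx":0,"wy":0,"wz":0},{"x":2,"y":2.5,"z":0,"wx":0,"wy":0,"wz":0},{"x":2.5,"y":3.2,"z":0,"wx":0,"wy":0,"wz":0},{"x":2.5,"y":3.2,"z":0,"wx":0,"wy":0,"wz":0},{"x":2.5,"y":3.2,"z":0,"wx":0,"wy":0,"wz":0},{"x":2.5,"y":3.2,"z":0,"wx":0,"wy":0,"wz":0}]' && python3 -m creep '[{"x":2.5,"y":3.2,"z":0,"wx":0,"wy":0,"wz":0},{"x":1.3,"y":1.6,"z":0,"wx":0,"wy":0,"wz":0},{"x":0.6,"y":0.8,"z":0,"wx":0,"wy":0,"wz":0},{"x":0,"y":0,"z":0,"wx":0,"wy":0,"wz":0},{"x":0,"y":0,"z":0,"wx":0,"wy":0,"wz":0}]'
```

```text
t: 7.2
eef_pos: [578.6, 202.4, 114.7]
ee_rot: [1.0, -0.0, -0.0, 0.0]
contact_force: [-0.4, 0.8, -1.5]
opening: 43.5
grip_force: 25.0
t: 7.7
eef_pos: [620.9, 149.6, 114.8]
ee_rot: [1.0, 0.0, -0.0, -0.0]
contact_force: [-0.9, 1.0, -1.3]
opening: 43.5
grip_force: 25.0
```

```bash
python3 -m creep '[{"x":0,"y":0,"z":2,"wx":0,"wy":0,"wz":0},{"x":0,"y":0,"z":2.5,"wx":0,"wy":0,"wz":0},{"x":0,"y":0,"z":2,"wx":0,"wy":0,"wz":0},{"x":0,"y":0,"z":1,"wx":0,"wy":0,"wz":0},{"x":0,"y":0,"z":0.3,"wx":0,"wy":0,"wz":0},{"x":0,"y":0,"z":0.1,"wx":0,"wy":0,"wz":0},{"x":0,"y":0,"z":0.1,"wx":0,"wy":0,"wz":0},{"x":0,"y":0,"z":0,"wx":0,"wy":0,"wz":0}]' && python3 - <<'E'
import os
os.chdir(".")
from plant import manip
import cv2
c=manip.camera("wrist");cv2.imwrite("pics/w1.png",c["pixels"][:,:,::-1])
E
```

```text
t: 8.5
eef_pos: [622.3, 149.0, 35.7]
ee_rot: [1.0, 0.0, 0.001, -0.0]
contact_force: [0.4, 0.2, -1.6]
opening: 43.7
grip_force: 25.0
```

View pics/w1.png

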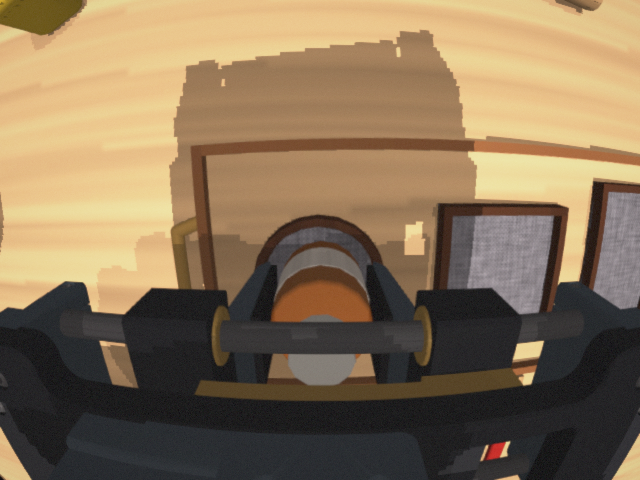

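The wrist picture shows the oil bottle (320,300) centred left and right over the small round well (320,235). I'll lower it gently.

```bash
python3 -m creep '[{"x":0,"y":0,"z":0.2,"wx":0,"wy":0,"wz":0},{"x":0,"y":0,"z":0.2,"wx":0,"wy":0,"wz":0},{"x":0,"y":0,"z":0,"wx":0,"wy":0,"wz":0}]' && python3 -m creep '[{"x":0,"y":0,"z":0.1,"wx":0,"wy":0,"wz":0},{"x":0,"y":0,"z":0,"wx":0,"wy":0,"wz":0}]'
```

```text
t: 8.85
eef_pos: [623.0, 148.9, 33.1]
ee_rot: [1.0, -0.0, 0.001, -0.0]
contact_force: [-4.7, -0.8, 25.8]
opening: 43.3
grip_force: 25.0
t: 9.05
eef_pos: [623.1, 148.9, 32.5]
ee_rot: [1.0, -0.0, 0.002, -0.0]
contact_force: [-6.7, -1.8, 32.3]
opening: 43.7
grip_force: 25.0
```

```bash
python3 -m creep '[{"x":0,"y":0,"z":-0.2,"wx":0,"wy":0,"wz":0},{"x":0,"y":0,"z":0,"wx":0,"wy":0,"wz":0}]' && python3 -m creep '[{"x":0,"y":0,"z":0,"wx":0,"wy":0,"wz":0},{"x":0,"y":0,"z":0,"wx":0,"wy":0,"wz":0},{"x":0,"y":0,"z":0,"wx":0,"wy":0,"wz":0},{"x":0,"y":0,"z":0,"wx":0,"wy":0,"wz":0},{"x":0,"y":0,"z":-1,"wx":0,"wy":0,"wz":0},{"x":0,"y":0,"z":-3,"wx":0,"wy":0,"wz":0},{"x":0,"y":0,"z":-4,"wx":0,"wy":0,"wz":0},{"x":0,"y":0,"z":-3,"wx":0,"wy":0,"wz":0}]' 9.1
```

```text
t: 9.25
eef_pos: [622.2, 148.8, 32.6]
ee_rot: [1.0, -0.0, 0.001, -0.0]
contact_force: [-2.6, -0.4, 16.3]
opening: 43.4
grip_force: 25.0
t: 10.05
eef_pos: [622.3, 148.9, 144.7]
ee_rot: [1.0, 0.0, 0.001, -0.0]
contact_force: [0.2, 0.8, 0.4]
opening: 91.2
grip_force: 0.0
```

```bash
python3 -m creep '[{"x":-1.5,"y":2.0,"z":0,"wx":0,"wy":0,"wz":0},{"x":-2,"y":3.2,"z":0,"wx":0,"wy":0,"wz":0},{"x":-2.2,"y":3.5,"z":0,"wx":0,"wy":0,"wz":0},{"x":-2.2,"y":3.5,"z":0,"wx":0,"wy":0,"wz":0},{"x":-2.2,"y":3.5,"z":0,"wx":0,"wy":0,"wz":0},{"x":-2.2,"y":3.5,"z":0,"wx":0,"wy":0,"wz":0},{"x":-2.0,"y":3.2,"z":0,"wx":0,"wy":0,"wz":0},{"x":-1.5,"y":2.1,"z":0,"wx":0,"wy":0,"wz":0},{"x":0,"y":0,"z":0,"wx":0,"wy":0,"wz":0},{"x":0,"y":0,"z":0,"wx":0,"wy":0,"wz":0}]' && python3 - <<'E'
from fit import *
for cn,px in (("top",None),("scene",None)):
    c=manip.camera(cn)
    for n in ("wax_tin","oil_bottle"):
        z=place(n,[464.5,-96.5,0] if n=="wax_tin" else [622,149,0]).mean(0)[None];t=proj(c,z)[0]
        for d in manip.trace(cn,n):
            if np.hypot(*(np.array(d["point"])-t))<25: print(cn,n,fit(n,[(c,d["region"].astype(float))],[z[0,0],z[0,1],0.]),d["confidence"])
    cv2.imwrite(f"pics/{cn}2.png",c["pixels"][:,:,::-1])
E
```

```text
t: 11.05
eef_pos: [464.1, -96.5, 142.5]
ee_rot: [1.0, -0.001, 0.0, 0.0]
contact_force: [0.0, 0.0, 0.6]
opening: 90.6
grip_force: 0.0
top wax_tin ([np.float64(447.5), np.float64(-86.8), 0.0], np.float64(0.817)) 0.5
top oil_bottle ([np.float64(623.8), np.float64(149.6), 0.0], np.float64(0.086)) 0.83
scene wax_tin ([np.float64(465.0), np.float64(-96.3), 0.0], np.float64(0.121)) 0.64
scene oil_bottle ([np.float64(621.9), np.float64(151.6), 0.0], np.float64(0.15)) 0.61
```

View pics/scene2.png

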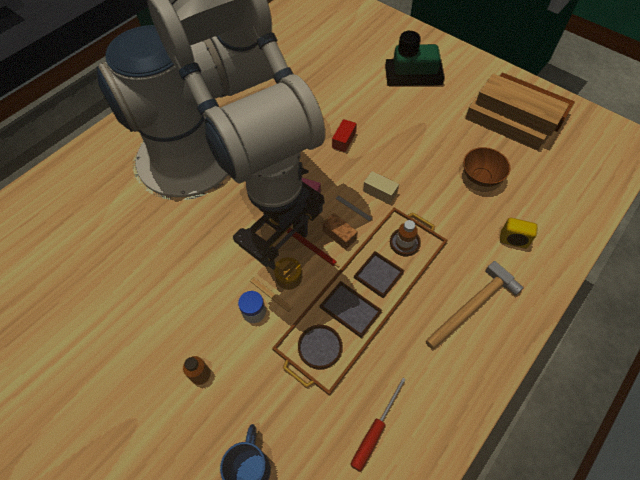

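The oil bottle stands upright in its well at (407,238). The gripper is over the tin at (288,272), so I'll go down and grasp it.

```bash
python3 -m creep '[{"x":0,"y":0,"z":2.5,"wx":0,"wy":0,"wz":0},{"x":0,"y":0,"z":3,"wx":0,"wy":0,"wz":0},{"x":0,"y":0,"z":3,"wx":0,"wy":0,"wz":0},{"x":0,"y":0,"z":2.3,"wx":0,"wy":0,"wz":0},{"x":0,"y":0,"z":1.1,"wx":0,"wy":0,"wz":0},{"x":0,"y":0,"z":0.5,"wx":0,"wy":0,"wz":0},{"x":0,"y":0,"z":0,"wx":0,"wy":0,"wz":0},{"x":0,"y":0,"z":0,"wx":0,"wy":0,"wz":0}]' && python3 -m creep '[{"x":0,"y":0,"z":0,"wx":0,"wy":0,"wz":0},{"x":0,"y":0,"z":0,"wx":0,"wy":0,"wz":0},{"x":0,"y":0,"z":0,"wx":0,"wy":0,"wz":0},{"x":0,"y":0,"z":0,"wx":0,"wy":0,"wz":0},{"x":0,"y":0,"z":0,"wx":0,"wy":0,"wz":0},{"x":0,"y":0,"z":0,"wx":0,"wy":0,"wz":0},{"x":0,"y":0,"z":0,"wx":0,"wy":0,"wz":0},{"x":0,"y":0,"z":0,"wx":0,"wy":0,"wz":0}]' 5.7 25
```

```text
t: 12.15
eef_pos: [464.4, -96.2, 18.7]
ee_rot: [1.0, 0.0, 0.001, 0.0]
contact_force: [-0.0, -0.3, -0.6]
opening: 90.8
grip_force: 0.0
t: 12.95
eef_pos: [464.0, -96.2, 18.1]
ee_rot: [1.0, 0.0, 0.0, 0.0]
contact_force: [0.0, -0.1, 5.1]
opening: 62.3
grip_force: 25.0
```

```bash
python3 -m creep '[{"x":0,"y":0,"z":-1,"wx":0,"wy":0,"wz":0},{"x":0,"y":0,"z":-2,"wx":0,"wy":0,"wz":0},{"x":0,"y":0,"z":-2.5,"wx":0,"wy":0,"wz":0},{"x":1.2,"y":0.6,"z":-2,"wx":0,"wy":0,"wz":0},{"x":2.4,"y":1.2,"z":-0.5,"wx":0,"wy":0,"wz":0},{"x":3,"y":1.6,"z":0,"wx":0,"wy":0,"wz":0},{"x":3,"y":1.6,"z":0,"wx":0,"wy":0,"wz":0},{"x":3,"y":1.5,"z":0,"wx":0,"wy":0,"wz":0},{"x":2.5,"y":1.2,"z":0,"wx":0,"wy":0,"wz":0},{"x":1.4,"y":0.7,"z":0,"wx":0,"wy":0,"wz":0}]' && python3 -m creep '[{"x":0,"y":0,"z":0,"wx":0,"wy":0,"wz":0},{"x":0,"y":0,"z":2,"wx":0,"wy":0,"wz":0},{"x":0,"y":0,"z":2.5,"wx":0,"wy":0,"wz":0},{"x":0,"y":0,"z":1.5,"wx":0,"wy":0,"wz":0},{"x":0,"y":0,"z":0.7,"wx":0,"wy":0,"wz":0},{"x":0,"y":0,"z":0.1,"wx":0,"wy":0,"wz":0},{"x":0,"y":0,"z":0,"wx":0,"wy":0,"wz":0}]' && python3 -m creep '[{"x":0,"y":0,"z":0.2,"wx":0,"wy":0,"wz":0},{"x":0,"y":0,"z":0.1,"wx":0,"wy":0,"wz":0},{"x":0,"y":0,"z":0,"wx":0,"wy":0,"wz":0}]'
```

```text
t: 13.95
eef_pos: [630.6, -181.1, 98.5]
ee_rot: [1.0, -0.0, 0.0, 0.0]
contact_force: [0.3, -0.0, -0.7]
opening: 62.3
grip_force: 25.0
t: 14.65
eef_pos: [629.1, -180.2, 30.6]
ee_rot: [1.0, 0.0, 0.0, 0.0]
contact_force: [0.0, 0.0, -1.3]
opening: 62.4
grip_force: 25.0
t: 14.95
eef_pos: [629.0, -180.2, 27.2]
ee_rot: [1.0, 0.0, 0.0, 0.0]
contact_force: [-0.1, -0.0, -1.0]
opening: 62.0
grip_force: 25.0
```

```bash
python3 -m creep '[{"x":0,"y":0,"z":0.15,"wx":0,"wy":0,"wz":0},{"x":0,"y":0,"z":0,"wx":0,"wy":0,"wz":0}]'
```

```text
t: 15.15
eef_pos: [629.1, -180.2, 27.0]
ee_rot: [1.0, 0.0, 0.0, 0.0]
contact_force: [-5.4, 3.0, 19.1]
opening: 62.6
grip_force: 25.0
```

```bash
python3 -m creep '[{"x":0,"y":0,"z":-0.1,"wx":0,"wy":0,"wz":0},{"x":0,"y":0,"z":0,"wx":0,"wy":0,"wz":0}]' && python3 -m creep '[{"x":0,"y":0,"z":0,"wx":0,"wy":0,"wz":0},{"x":0,"y":0,"z":0,"wx":0,"wy":0,"wz":0},{"x":0,"y":0,"z":0,"wx":0,"wy":0,"wz":0},{"x":0,"y":0,"z":0,"wx":0,"wy":0,"wz":0},{"x":0,"y":0,"z":-1,"wx":0,"wy":0,"wz":0},{"x":0,"y":0,"z":-3,"wx":0,"wy":0,"wz":0},{"x":0,"y":0,"z":-3.5,"wx":0,"wy":0,"wz":0},{"x":-1.2,"y":0.2,"z":-1,"wx":0,"wy":0,"wz":0},{"x":-3,"y":0.5,"z":0,"wx":0,"wy":0,"wz":0},{"x":-3.5,"y":0.7,"z":0,"wx":0,"wy":0,"wz":0}]' 9.1 && python3 -m creep '[{"x":-3.5,"y":0.7,"z":0,"wx":0,"wy":0,"wz":0},{"x":-3.5,"y":0.6,"z":0,"wx":0,"wy":0,"wz":0},{"x":-2,"y":0.4,"z":0,"wx":0,"wy":0,"wz":0},{"x":0,"y":0,"z":0,"wx":0,"wy":0,"wz":0},{"x":0,"y":0,"z":0,"wx":0,"wy":0,"wz":0}]' && python3 - <<'E'
from fit import *
for cn in ("top","scene"):
    c=manip.camera(cn)
    for n,p in (("wax_tin",[629,-180,0]),("paste_jar",[462,-211,0])):
        z=place(n,p).mean(0)[None];t=proj(c,z)[0]
        for d in manip.trace(cn,n):
            if np.hypot(*(np.array(d["point"])-t))<25: print(cn,n,fit(n,[(c,d["region"].astype(float))],[z[0,0],z[0,1],0.]),d["confidence"])
    cv2.imwrite(f"pics/{cn}3.png",c["pixels"][:,:,::-1])
E
```

```text
t: 15.35
eef_pos: [629.2, -180.2, 27.0]
ee_rot: [1.0, 0.0, 0.0, 0.0]
contact_force: [-2.0, 0.8, 10.4]
opening: 62.2
grip_force: 25.0
t: 16.35
eef_pos: [551.4, -194.1, 112.1]
ee_rot: [1.0, 0.0, 0.001, 0.0]
contact_force: [-0.2, -0.1, -0.6]
opening: 91.0
grip_force: 0.0
t: 16.85
eef_pos: [461.8, -211.4, 111.8]
ee_rot: [1.0, -0.0, 0.0, 0.0]
contact_force: [0.6, 0.4, 0.7]
opening: 91.0
grip_force: 0.0
top wax_tin ([np.float64(632.7), np.float64(-183.3), 0.0], np.float64(0.078)) 0.61
scene wax_tin ([np.float64(629.1), np.float64(-178.2), 0.0], np.float64(0.053)) 0.76
scene wax_tin ([np.float64(651.6), np.float64(-180.7), 0.0], np.float64(0.741)) 0.43
scene paste_jar ([np.float64(462.2), np.float64(-210.5), 0.0], np.float64(0.073)) 0.66
```

View pics/scene3.png

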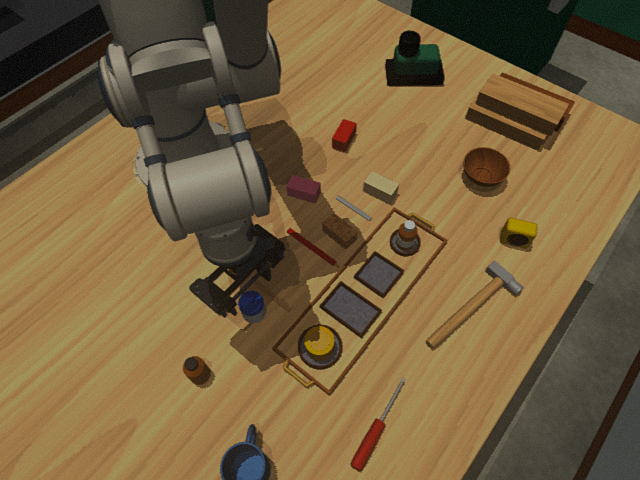

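The tin stands in the large round well at (320,342). The gripper is over the jar at (252,306), which is next.

```bash
python3 -m creep '[{"x":0,"y":0,"z":2,"wx":0,"wy":0,"wz":0},{"x":0,"y":0,"z":2.5,"wx":0,"wy":0,"wz":0},{"x":0,"y":0,"z":2.5,"wx":0,"wy":0,"wz":0},{"x":0,"y":0,"z":1.3,"wx":0,"wy":0,"wz":0},{"x":0,"y":0,"z":0.5,"wx":0,"wy":0,"wz":0},{"x":0,"y":0,"z":0.2,"wx":0,"wy":0,"wz":0},{"x":0,"y":0,"z":0,"wx":0,"wy":0,"wz":0}]' && python3 -m creep '[{"x":0,"y":0,"z":0,"wx":0,"wy":0,"wz":0},{"x":0,"y":0,"z":0,"wx":0,"wy":0,"wz":0},{"x":0,"y":0,"z":0,"wx":0,"wy":0,"wz":0},{"x":0,"y":0,"z":0,"wx":0,"wy":0,"wz":0},{"x":0,"y":0,"z":0,"wx":0,"wy":0,"wz":0},{"x":0,"y":0,"z":0,"wx":0,"wy":0,"wz":0},{"x":0,"y":0,"z":0,"wx":0,"wy":0,"wz":0},{"x":0,"y":0,"z":0,"wx":0,"wy":0,"wz":0}]' 4.8 25
```

```text
t: 17.85
eef_pos: [462.2, -211.3, 21.7]
ee_rot: [1.0, 0.0, 0.0, 0.0]
contact_force: [-0.1, -1.0, 1.3]
opening: 90.9
grip_force: 0.0
t: 18.65
eef_pos: [461.9, -211.2, 21.5]
ee_rot: [1.0, 0.0, 0.0, 0.0]
contact_force: [-0.3, 0.1, 5.1]
opening: 53.6
grip_force: 25.0
```

```bash
python3 -m creep '[{"x":0,"y":0,"z":-1,"wx":0,"wy":0,"wz":0},{"x":0,"y":0,"z":-2.5,"wx":0,"wy":0,"wz":0},{"x":0,"y":0,"z":-3,"wx":0,"wy":0,"wz":0},{"x":0,"y":0,"z":-2.5,"wx":0,"wy":0,"wz":0},{"x":1,"y":-1.5,"z":-1,"wx":0,"wy":0,"wz":0},{"x":2,"y":-3,"z":0,"wx":0,"wy":0,"wz":0},{"x":2.3,"y":-3.6,"z":0,"wx":0,"wy":0,"wz":0},{"x":2.3,"y":-3.6,"z":0,"wx":0,"wy":0,"wz":0},{"x":2.3,"y":-3.6,"z":0,"wx":0,"wy":0,"wz":0},{"x":2.3,"y":-3.6,"z":0,"wx":0,"wy":0,"wz":0}]' && python3 -m creep '[{"x":2.2,"y":-3.4,"z":0,"wx":0,"wy":0,"wz":0},{"x":1.3,"y":-1.9,"z":0,"wx":0,"wy":0,"wz":0},{"x":0.6,"y":-0.9,"z":0,"wx":0,"wy":0,"wz":0},{"x":0,"y":0,"z":0,"wx":0,"wy":0,"wz":0},{"x":0,"y":0,"z":2.5,"wx":0,"wy":0,"wz":0},{"x":0,"y":0,"z":3,"wx":0,"wy":0,"wz":0},{"x":0,"y":0,"z":2.3,"wx":0,"wy":0,"wz":0},{"x":0,"y":0,"z":0.9,"wx":0,"wy":0,"wz":0},{"x":0,"y":0,"z":0.1,"wx":0,"wy":0,"wz":0},{"x":0,"y":0,"z":0,"wx":0,"wy":0,"wz":0}]'
```

```text
t: 19.65
eef_pos: [584.4, -20.5, 122.0]
ee_rot: [1.0, 0.0, -0.0, 0.0]
contact_force: [0.2, -0.8, -1.2]
opening: 53.5
grip_force: 25.0
t: 20.65
eef_pos: [625.1, 39.3, 34.3]
ee_rot: [1.0, -0.0, 0.0, 0.0]
contact_force: [-0.6, 0.3, -1.1]
opening: 53.5
grip_force: 25.0
```

```bash
python3 -m creep '[{"x":0,"y":0,"z":0.2,"wx":0,"wy":0,"wz":0},{"x":0,"y":0,"z":0.2,"wx":0,"wy":0,"wz":0},{"x":0,"y":0,"z":0,"wx":0,"wy":0,"wz":0},{"x":0,"y":0,"z":0.1,"wx":0,"wy":0,"wz":0},{"x":0,"y":0,"z":0,"wx":0,"wy":0,"wz":0}]'
```

```text
t: 21.15
eef_pos: [625.6, 39.7, 30.4]
ee_rot: [1.0, 0.0, 0.001, 0.0]
contact_force: [-6.9, -1.4, 22.8]
opening: 53.7
grip_force: 25.0
```

```bash
python3 -m creep '[{"x":0,"y":0,"z":-0.1,"wx":0,"wy":0,"wz":0},{"x":0,"y":0,"z":0,"wx":0,"wy":0,"wz":0}]' && python3 -m creep '[{"x":0,"y":0,"z":0,"wx":0,"wy":0,"wz":0},{"x":0,"y":0,"z":0,"wx":0,"wy":0,"wz":0},{"x":0,"y":0,"z":0,"wx":0,"wy":0,"wz":0},{"x":0,"y":0,"z":0,"wx":0,"wy":0,"wz":0},{"x":0,"y":0,"z":-1,"wx":0,"wy":0,"wz":0},{"x":0,"y":0,"z":-3,"wx":0,"wy":0,"wz":0},{"x":0,"y":0,"z":-4,"wx":0,"wy":0,"wz":0},{"x":-1.4,"y":-0.3,"z":-2,"wx":0,"wy":0,"wz":0},{"x":-3,"y":-0.6,"z":0,"wx":0,"wy":0,"wz":0},{"x":-3.5,"y":-0.8,"z":0,"wx":0,"wy":0,"wz":0}]' 9.1 && python3 -m creep '[{"x":-3.3,"y":-0.7,"z":0,"wx":0,"wy":0,"wz":0},{"x":-2,"y":-0.4,"z":0,"wx":0,"wy":0,"wz":0},{"x":-1.1,"y":-0.2,"z":0,"wx":0,"wy":0,"wz":0},{"x":0,"y":0,"z":0,"wx":0,"wy":0,"wz":4},{"x":0,"y":0,"z":0,"wx":0,"wy":0,"wz":0}]' && python3 - <<'E'
import os
os.chdir(".")
from plant import manip
import cv2
c=manip.camera("wrist");cv2.imwrite("pics/w4.png",c["pixels"][:,:,::-1])
E
```

```text
t: 21.35
eef_pos: [625.4, 39.9, 30.4]
ee_rot: [1.0, 0.0, 0.001, 0.0]
contact_force: [-2.6, -0.6, 12.0]
opening: 53.6
grip_force: 25.0
t: 22.35
eef_pos: [546.1, 56.8, 130.8]
ee_rot: [1.0, -0.0, 0.001, 0.0]
contact_force: [0.2, 0.2, 0.2]
opening: 91.1
grip_force: 0.0
t: 22.85
eef_pos: [482.5, 69.8, 129.9]
ee_rot: [0.999, -0.036, 0.001, -0.0]
contact_force: [0.7, -0.4, -0.9]
opening: 91.1
grip_force: 0.0
```

View pics/w4.png

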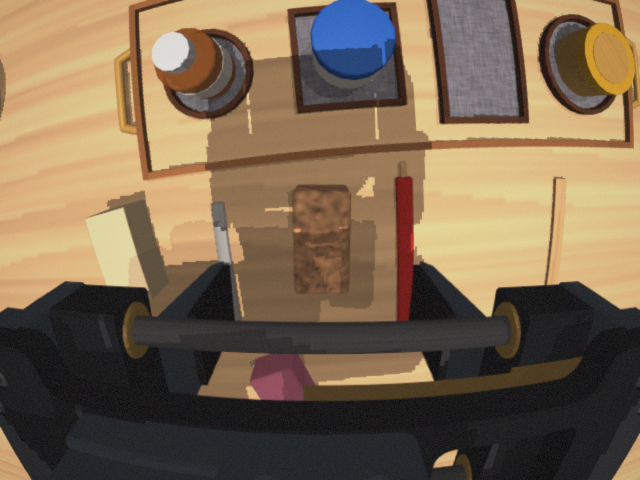

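The cork (322,240) is centred and square to the fingers. The jar (350,45) stands in the square well. Now I'll grasp the cork.

```bash
python3 -m creep '[{"x":0,"y":0,"z":2.5,"wx":0,"wy":0,"wz":0},{"x":0,"y":0,"z":3,"wx":0,"wy":0,"wz":0},{"x":0,"y":0,"z":3,"wx":0,"wy":0,"wz":0},{"x":0,"y":0,"z":1.8,"wx":0,"wy":0,"wz":0},{"x":0,"y":0,"z":0.8,"wx":0,"wy":0,"wz":0},{"x":0,"y":0,"z":0.3,"wx":0,"wy":0,"wz":0},{"x":0,"y":0,"z":0,"wx":0,"wy":0,"wz":0}]' && python3 -m creep '[{"x":0,"y":0,"z":0,"wx":0,"wy":0,"wz":0},{"x":0,"y":0,"z":0,"wx":0,"wy":0,"wz":0},{"x":0,"y":0,"z":0,"wx":0,"wy":0,"wz":0},{"x":0,"y":0,"z":0,"wx":0,"wy":0,"wz":0},{"x":0,"y":0,"z":0,"wx":0,"wy":0,"wz":0},{"x":0,"y":0,"z":0,"wx":0,"wy":0,"wz":0},{"x":0,"y":0,"z":0,"wx":0,"wy":0,"wz":0},{"x":0,"y":0,"z":0,"wx":0,"wy":0,"wz":0}]' 3.6 15
```

```text
t: 23.6
eef_pos: [482.4, 69.8, 15.7]
ee_rot: [0.999, -0.035, 0.0, -0.0]
contact_force: [0.3, -0.6, 0.6]
opening: 91.1
grip_force: 0.0
t: 24.4
eef_pos: [481.9, 69.8, 15.5]
ee_rot: [0.999, -0.035, 0.0, -0.0]
contact_force: [-0.1, 0.4, 1.8]
opening: 42.1
grip_force: 15.0
```

```bash
python3 -m creep '[{"x":0,"y":0,"z":-1,"wx":0,"wy":0,"wz":0},{"x":0,"y":0,"z":-2.5,"wx":0,"wy":0,"wz":0},{"x":0,"y":0,"z":-3,"wx":0,"wy":0,"wz":0},{"x":0,"y":0,"z":-2,"wx":0,"wy":0,"wz":-2.6},{"x":0,"y":0,"z":-0.5,"wx":0,"wy":0,"wz":-2.6},{"x":1.3,"y":1.3,"z":0,"wx":0,"wy":0,"wz":0},{"x":2.5,"y":2.5,"z":0,"wx":0,"wy":0,"wz":0},{"x":3,"y":3,"z":0,"wx":0,"wy":0,"wz":0},{"x":3,"y":3,"z":0,"wx":0,"wy":0,"wz":0},{"x":2.5,"y":2.5,"z":0,"wx":0,"wy":0,"wz":0}]' && python3 -m creep '[{"x":1.4,"y":1.4,"z":0,"wx":0,"wy":0,"wz":0},{"x":0.6,"y":0.6,"z":0,"wx":0,"wy":0,"wz":0},{"x":0,"y":0,"z":1,"wx":0,"wy":0,"wz":0},{"x":0,"y":0,"z":2.5,"wx":0,"wy":0,"wz":0},{"x":0,"y":0,"z":2.5,"wx":0,"wy":0,"wz":0},{"x":0,"y":0,"z":1.3,"wx":0,"wy":0,"wz":0},{"x":0,"y":0,"z":0.5,"wx":0,"wy":0,"wz":0},{"x":0,"y":0,"z":0,"wx":0,"wy":0,"wz":0},{"x":0,"y":0,"z":0.2,"wx":0,"wy":0,"wz":0},{"x":0,"y":0,"z":0,"wx":0,"wy":0,"wz":0}]'
```

```text
t: 25.4
eef_pos: [609.1, -53.0, 105.5]
ee_rot: [1.0, 0.01, 0.0, 0.0]
contact_force: [-0.1, 0.5, -0.4]
opening: 42.5
grip_force: 15.0
t: 26.4
eef_pos: [628.3, -70.2, 26.1]
ee_rot: [1.0, 0.011, 0.001, 0.0]
contact_force: [-0.0, -0.4, -0.4]
opening: 41.9
grip_force: 15.0
```

```bash
python3 -m creep '[{"x":0,"y":0,"z":0.2,"wx":0,"wy":0,"wz":0},{"x":0,"y":0,"z":0,"wx":0,"wy":0,"wz":0},{"x":0,"y":0,"z":0.1,"wx":0,"wy":0,"wz":0},{"x":0,"y":0,"z":0,"wx":0,"wy":0,"wz":0}]'
```

```text
t: 26.8
eef_pos: [628.5, -70.2, 23.7]
ee_rot: [1.0, 0.01, 0.001, 0.0]
contact_force: [-2.6, 1.7, 14.6]
opening: 42.1
grip_force: 15.0
```

```bash
python3 -m creep '[{"x":0,"y":0,"z":-0.05,"wx":0,"wy":0,"wz":0},{"x":0,"y":0,"z":0,"wx":0,"wy":0,"wz":0}]' && python3 -m creep '[{"x":0,"y":0,"z":0,"wx":0,"wy":0,"wz":0},{"x":0,"y":0,"z":0,"wx":0,"wy":0,"wz":0},{"x":0,"y":0,"z":0,"wx":0,"wy":0,"wz":0},{"x":0,"y":0,"z":-1,"wx":0,"wy":0,"wz":0},{"x":0,"y":0,"z":-3,"wx":0,"wy":0,"wz":0},{"x":0,"y":0,"z":-4,"wx":0,"wy":0,"wz":0},{"x":0,"y":0,"z":-4,"wx":0,"wy":0,"wz":0},{"x":-2,"y":0,"z":-3,"wx":0,"wy":0,"wz":0},{"x":-4,"y":0,"z":0,"wx":0,"wy":0,"wz":0},{"x":-4,"y":0,"z":0,"wx":0,"wy":0,"wz":0}]' 7.5 && python3 -m creep '[{"x":-4,"y":0,"z":0,"wx":0,"wy":0,"wz":0},{"x":-4,"y":0,"z":0,"wx":0,"wy":0,"wz":0},{"x":-2,"y":0,"z":0,"wx":0,"wy":0,"wz":0},{"x":0,"y":0,"z":0,"wx":0,"wy":0,"wz":0},{"x":0,"y":0,"z":0,"wx":0,"wy":0,"wz":0}]' && python3 - <<'E'
from fit import *
c=manip.camera("wrist");t=manip.camera("scene")["pixels"]
cv2.imwrite("pics/w5.png",np.hstack([cv2.resize(c["pixels"],(400,300)),cv2.resize(t[200:400,250:470],(330,300),interpolation=cv2.INTER_CUBIC)])[:,:,::-1])
E
```

```text
t: 27.0
eef_pos: [628.5, -70.2, 23.8]
ee_rot: [1.0, 0.01, 0.001, 0.0]
contact_force: [-0.5, 0.4, 9.6]
opening: 42.0
grip_force: 15.0
t: 28.0
eef_pos: [527.3, -72.3, 174.4]
ee_rot: [1.0, 0.011, 0.001, 0.0]
contact_force: [-0.7, -0.3, -0.6]
opening: 75.1
grip_force: 0.0
t: 28.5
eef_pos: [428.4, -74.5, 173.7]
ee_rot: [1.0, 0.01, 0.001, 0.0]
contact_force: [0.1, -1.0, 0.4]
opening: 75.0
grip_force: 0.0
```

View pics/w5.png

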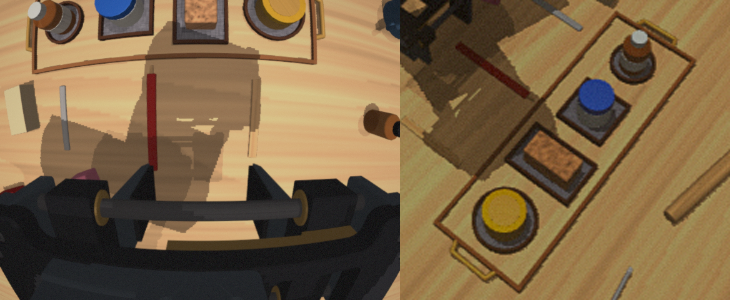

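All four stand in their own wells: bottle (638,55), jar (597,105), cork (552,165) and tin (505,215). The look-alikes are untouched, so I'm handing in.

```bash
python3 -c "
from plant import manip
print(manip.job_done())"
```

```text
the job is handed in; nothing more can be done
None
```

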